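Prise apart the jammed crucibles and line them up by size

TASK

The three steel crucibles have jammed tight one inside another. Prise them apart with the spatula, leaving the large one standing at its end of the tray, and set the other two down gently and upright on the tray so that the three make a row along it in order of size: the middle-sized one in the middle of the tray, the small one at the other end. Lay the spatula down again and do not disturb the things around.

Things in the scene. Friction and masses are not known exactly. Their poses are not given: they have to be found in the camera images.
- crucible_large: Large tapered steel crucible, open at the top, 78 mm high, foot 53 mm and rim 76 mm across (flat turned-out rim 4 mm thick), about 0.45 kg. Origin: centre of its underside, z up its axis. It starts upright on the tray floor at the tray's -y end with the other two jammed in it, and stays there.
- crucible_middle: Middle-sized steel crucible, 62 mm high, foot 33 mm, rim 68 mm across and 4 mm thick, mouth 44 mm, about 0.27 kg. Origin: centre of its underside, z up its axis. A stacking bead 56 mm across and 2.5 mm thick runs round it, its lower face 52 mm above the underside; nested, the bead rests on the large one's rim and the origin is 26 mm above the large one's.
- crucible_small: Small steel crucible, 46 mm high, foot 29 mm, rim 60 mm across and 4 mm thick, mouth 37 mm, about 0.15 kg. Origin: centre of its underside, z up its axis. Its stacking bead, 48 mm across and 2.5 mm thick, has its lower face 36 mm above the underside; nested, it rests on the middle one's rim and the origin is 26 mm above the middle one's.
- large_mouth (a point): Centre of the large crucible's mouth, level with its rim's top. Nested, an open gap 6 mm high lies between this rim and the underside of the middle one's rim, reaching in to the bead, 28 mm from the axis. The mouth grips the collar below the bead: a straight pull of about 15 N would be needed, so both lift; raising one side of the rim 6 to 8 mm (7 to 15 N) frees it.
- middle_mouth (a point): Centre of the middle crucible's mouth, level with its rim's top. Nested, the same 6 mm gap lies between this rim and the small one's rim, reaching in to the bead, 24 mm from the axis. It grips the small one's collar: some 15 N by a straight pull (the whole nest lifts first); one side raised 6 to 8 mm (7 to 15 N) frees it. A freed crucible stays cocked and draws straight out upwards.
- small_mouth (a point): Centre of the small crucible's mouth, level with its rim's top.
- spatula: Palette-knife spatula lying on the bench. Wooden handle 90 x 18 mm, 22 mm high, x = -55 to +35 mm; stiff flat steel blade 22 mm wide, 2.4 mm thick, square tip at x = +113 mm; both centred 11 mm above the underside. 0.11 kg. Origin: underside of the handle, under the grip; x to the tip, z up. Flat in a gap, then rolled 35 deg about x as its middle rises 4 mm, it lifts the upper rim 8 mm.
- tray: Fixed slate-blue steel tray, 160 x 360 mm, long side along its y; lip 12 mm high. Origin: centre of its underside, z up; floor at z = 3 mm. The nest stands at its -y end (y about -110 mm, x within 15 mm of the middle line). The middle of the tray is y = 0; the small crucible's end is the +y end, about y = +110 mm.
- dropper_bottle: Bystander: ivory plastic dropper bottle, 42 mm across, 85 mm high, standing on the bench beside the tray. Origin: centre of its underside.
- glass_beaker: Bystander: glass beaker, 72 mm across, 85 mm high, beyond the tray. Origin: centre of its underside.
- measuring_cylinder: Bystander: glass measuring cylinder, 24 mm across and 150 mm high on a foot 68 mm across, beyond the tray. Origin: centre of its underside.
- meter: Bystander: dark blue meter box, 110 x 150 x 74 mm with a knob on top, beyond the tray. Origin: centre of its underside.

How it is judged:
By the outcome, as a careful person would: the job done as asked, in the order asked, and still so for the second after the job is handed in, with the robot touching nothing.
It also fails if it takes over 72 s, if anything falls off the work surface, if the arm or the gripper's body presses on something with over 40 N, if the wrist force passes 120 N, or if a joint passes its speed limit or range.

ROBOT

A 6-joint arm with a two-finger parallel gripper is mounted at the origin on the work surface. World frame = base frame: x ahead of the robot, y to its left, z up, the work surface at z = 0. Lengths are in m, angles in rad, forces in N, time in s.
With the tool pointing down it reaches from about 0.35 to 0.725 m from the base axis. Payload 6 kg.
Tool frame: the origin (TCP) lies on the centre line of the jaws, within the pads' length; the fingertips stand 8 mm ahead of it and the grasp point (between the pads) lies 11 mm behind it (robot.tip_extent is the distance from the TCP to the fingertips, in m); z points along the fingers, y is the line along which they close (so a half turn about z gives the same grasp; the last joint's range is limited). The gripper opens to 85 mm and grips with 20 to 120 N. Pads are 22 mm wide; open, the fingers measure 114 mm over their backs; the gripper's body (76 mm by 85 mm) begins 54 mm behind the grasp point. The pads swing forward as they close: fully open they stand 13 mm farther back than shut.
Start: joints at [-0.838, 0.04, 0.085, 0, -1.615, -0.334], TCP at [0.233, -0.553, 0.239] pointing down, gripper open.
Joint ranges: [-2.56, 2.56], [-1.29, 2.01], [-1.08, 1.49], [-3.29, 1.98], [-2.81, -0.18], [-2.99, 2.99]. Speed limits (rad/s): [2.57, 2.57, 3.01, 3.14, 3.14, 3.14].

INTERFACE

Orientations are given as a unit quaternion [x, y, z, w].
In Python, from workcell import robot, claw, kinematics, vision, sensors gives the robot as it stands. The module is installed in compiled form; this text tells all that it offers. Calls block until the motion is done:
- robot.movep(position, orientation): joint-space move of the TCP to a pose.
- robot.move_l(position, ori=None, v=0.15, stop_force=None): straight line of the TCP; ori=None keeps the orientation; v is the mean speed in m/s. With stop_force (N) it stops when the force on the tool has changed by that much, and returns True; else False.
- robot.move_j(angles): joint-space move.
- claw.open_gripper() and claw.grasp(squeeze=None): open the fingers fully, or close them until they stop; squeeze is the grip in N (None keeps the last).
- robot.dwell(seconds).
- kinematics.inverse_kinematics(position, orientation): joint angles nearest the present ones, or None.
- vision.read_camera(name): name is "scene" or "side" or "wrist"; returns the picture (400x640x3 uint8, red, green, blue); there is no depth.
- vision.calibration(name): a dict with "intrinsics" (3x3 intrinsics, pixels), "world_to_cam" (4x4, takes a point from world to camera coordinates); the wrist camera has in their place "mount" (4x4, takes a point from camera to tool coordinates, whose origin is the TCP and whose axes are the flange's). Camera axes: x right, y down, z forward; pixel columns grow to the right and rows downward; lengths in m; the calibration is good to about 2 mm. A picture is of the moment at which its call begins: read the wrist's pose just before it. calibration takes no time and is no camera call.
A pose or a line that the arm cannot do raises robot.PlanningError and nothing moves.
- robot.close_job(): hands the job in; it is judged then, once.
Readings, each from a call of its own:
- sensors.current_t(): time.
- sensors.current_qpos(): joint angles.
- sensors.current_joint_vel(): joint speeds.
- sensors.current_joint_efforts(): joint torques, N m.
- sensors.current_eef_pos(): TCP position.
- sensors.current_orientation(): TCP orientation.
- sensors.current_contact_force(): force on the tool from outside, world axes, zero at the start.
- sensors.current_moment(): the same for the moment, N m.
- sensors.current_finger_gap(): finger opening in m.
- sensors.current_finger_force(): force on a finger pad.
Only numpy, scipy, OpenCV 4.12 (cv2) and the standard library are available. Lean on these libraries where they do the work, as an engineer would, in place of code of your own. Each camera call takes 0.05 s, during which the arm holds its last target. There are 200 camera calls.

## Working session

There is one attempt and no reset: what is moved stays moved. The work goes in short steps, each a Python script; the robot and the scene stay as the last script left them, time stands still between calls to the robot, and variables do not carry over. Pictures are saved under pics/ and viewed, at most 13 in all, crops included, and the job is handed in when it is done.

```bash
mkdir -p pics; cat > h.py <<'E'
import numpy as np, cv2
from scipy.spatial.transform import Rotation as R
from workcell import robot, claw, kinematics, vision, sensors
def snap(n,f=None):
    im=vision.read_camera(n)
    if f: cv2.imwrite('pics/'+f,im[:,:,::-1])
    return im
def ray(n,uv,T=None):
    c=vision.calibration(n); K=np.array(c['intrinsics'])
    d=np.linalg.solve(K,[uv[0],uv[1],1.])
    if n=='wrist': M=T@np.array(c['mount'])
    else: M=np.linalg.inv(np.array(c['world_to_cam']))
    return M[:3,3],M[:3,:3]@d
def onz(n,uv,z,T=None):
    o,d=ray(n,uv,T); return o+d*(z-o[2])/d[2]
def tcpT():
    T=np.eye(4);T[:3,3]=sensors.current_eef_pos();T[:3,:3]=R.from_quat(sensors.current_orientation()).as_matrix();return T
def proj(n,p):
    c=vision.calibration(n);q=np.array(c['world_to_cam'])@np.append(p,1);q=np.array(c['intrinsics'])@q[:3];return q[:2]/q[2]
E
python3 - <<'E'
from h import *
a=snap('scene');b=snap('side')
cv2.imwrite('pics/a.png',a[:,:,::-1]);cv2.imwrite('pics/b.png',b[:,:,::-1])
for n in('scene','side'):
  c=vision.calibration(n);M=np.linalg.inv(c['world_to_cam']);print(n,M.round(3).tolist(),np.array(c['intrinsics']).round(1).tolist())
print(np.array(vision.calibration('wrist')['mount']).round(3).tolist(),tcpT().round(3).tolist(),sensors.current_t(),robot.tip_extent)
E
```

```text
scene [[0.725, 0.499, -0.475, 1.239], [0.689, -0.535, 0.49, -0.689], [-0.009, -0.682, -0.731, 1.096], [0.0, 0.0, 0.0, 1.0]] [[509.7, 0.0, 319.3], [0.0, 509.7, 195.1], [0.0, 0.0, 1.0]]
side [[-0.995, -0.09, 0.052, 0.548], [-0.102, 0.766, -0.635, 0.559], [0.017, -0.637, -0.771, 0.784], [0.0, 0.0, 0.0, 1.0]] [[373.1, 0.0, 320.4], [0.0, 373.1, 200.4], [0.0, 0.0, 1.0]]
[[-0.0, -0.952, -0.306, 0.079], [1.0, -0.0, -0.0, 0.0], [0.0, -0.306, 0.952, -0.136], [0.0, 0.0, 0.0, 1.0]] [[-0.922, -0.388, -0.001, 0.233], [-0.388, 0.922, 0.001, -0.553], [0.0, 0.002, -1.0, 0.238], [0.0, 0.0, 0.0, 1.0]] 0.1 0.008
```

View pics/a.png

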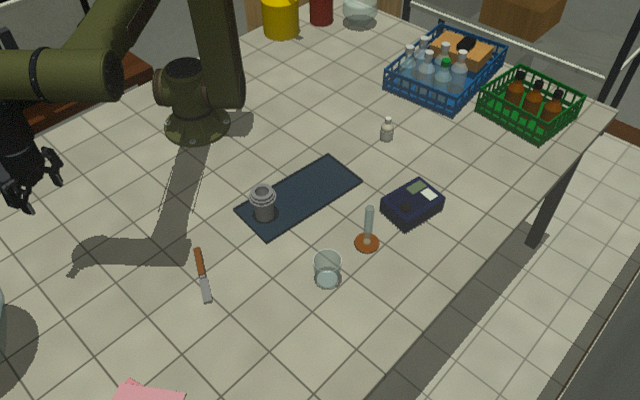

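View pics/b.png

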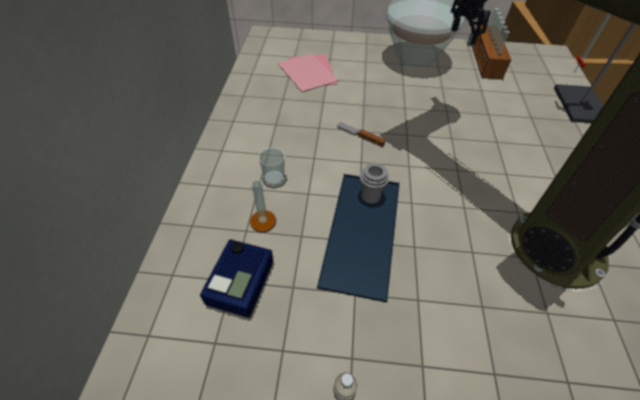

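The scene picture shows the nest at (263,200), the tray with corners (235,210), (328,154), (362,181) and (268,241), and the spatula from (198,248) to its tip at (208,302). In the side picture the nest is at (374,183) and the spatula runs (384,143)→(338,126).

```bash
python3 - <<'E'
from h import *
for uv in [(234,210),(328,153),(363,181),(268,242)]: print('tray',onz('scene',uv,.012).round(3))
for uv in [(344,176),(399,183),(387,299),(319,289)]: print('trayS',onz('side',uv,.012).round(3))
for uv in [(198,248),(204,277),(208,302)]: print('spat',onz('scene',uv,.014).round(3))
for uv in [(384,140),(360,132),(338,126)]: print('spatS',onz('side',uv,.014).round(3))
print('nest',onz('scene',(262.5,190),.133).round(3),onz('side',(374.5,172),.133).round(3))
for n,uv in [('beaker',(327,283)),('cyl',(367,243)),('drop',(387,139))]: print(n,onz('scene',uv,0).round(3))
for uv in [(381,212),(411,231),(445,206)]: print('meter',onz('scene',uv,0).round(3))
# spatula wrist look feasibility
E
```

```text
tray [ 0.399 -0.17   0.012]
tray [0.431 0.188 0.012]
tray [0.591 0.168 0.012]
tray [ 0.554 -0.181  0.012]
trayS [ 0.543 -0.175  0.012]
trayS [ 0.388 -0.166  0.012]
trayS [0.425 0.186 0.012]
trayS [0.577 0.179 0.012]
spat [ 0.434 -0.323  0.014]
spat [ 0.519 -0.369  0.014]
spat [ 0.584 -0.407  0.014]
spatS [ 0.429 -0.341  0.014]
spatS [ 0.505 -0.37   0.014]
spatS [ 0.576 -0.391  0.014]
nest [ 0.493 -0.132  0.133] [ 0.471 -0.082  0.133]
beaker [ 0.752 -0.162  0.   ]
cyl [0.744 0.005 0.   ]
drop [0.517 0.378 0.   ]
meter [0.702 0.118 0.   ]
meter [0.806 0.12  0.   ]
meter [0.822 0.261 0.   ]
```

```bash
cat >> h.py <<'E'
def ori(phi,roll=0):
    "tool down, tool x heading phi (deg); roll about that horizontal axis (deg)"
    c,s=np.cos(np.radians(phi)),np.sin(np.radians(phi))
    M=np.array([[c,s,0],[s,-c,0],[0,0,-1.]])
    return (R.from_rotvec(np.radians(roll)*np.array([c,s,0]))*R.from_matrix(M)).as_quat()
E
python3 - <<'E'
from h import *
print(np.array(vision.calibration('wrist')['intrinsics']).round(1).tolist())
n=np.array([.477,-.107])
def ik(p,o):
    q=kinematics.inverse_kinematics(p,o); return None if q is None else np.round(q,2).tolist()
for f in (-26,154): print('pick',f,ik([.478,-.35,.011],ori(f)))
for th in (30,50,70,90,110):
  d=np.array([np.cos(np.radians(th)),np.sin(np.radians(th))]);p=n-d*.141
  for f in (th,th-180):
    for r in (35,-35,0): print(th,f,r,ik([*p,.09],ori(f,r)))
for f in (-180,-90,0,90): print('view',f,ik([.48,-.11,.25],ori(f)))
E
```

```text
[[311.5, 0.0, 318.2], [0.0, 311.5, 204.2], [0.0, 0.0, 1.0]]
pick -26 [-0.29, 0.11, -0.26, 0.0, -1.2, 1.41]
pick 154 [-0.29, 0.11, -0.26, 0.0, -1.2, -1.73]
30 30 35 [-0.33, 0.04, -0.17, -0.4, -1.83, 2.41]
30 30 -35 None
30 30 0 [0.05, -0.53, -0.66, 0.0, -1.44, 2.04]
30 -150 35 None
30 -150 -35 [-0.33, 0.04, -0.17, -0.4, -1.83, -0.73]
30 -150 0 [0.05, -0.53, -0.66, 0.0, -1.44, -1.1]
50 50 35 [-0.26, 0.2, -0.03, -0.26, -1.89, 2.69]
50 50 -35 None
50 50 0 [-0.05, -0.38, -0.55, 0.0, -1.39, 2.49]
50 -130 35 None
50 -130 -35 [-0.26, 0.2, -0.03, -0.26, -1.89, -0.45]
50 -130 0 [-0.05, -0.38, -0.55, 0.0, -1.39, -0.65]
70 70 35 [-0.17, 0.33, 0.06, -0.11, -1.91, 2.96]
70 70 -35 [0.06, -0.92, -1.08, 0.3, -0.87, 2.6]
70 70 0 [-0.1, -0.22, -0.43, 0.0, -1.36, 2.89]
70 -110 35 [0.06, -0.92, -1.08, 0.3, -0.87, -0.54]
70 -110 -35 [-0.17, 0.33, 0.06, -0.11, -1.91, -0.18]
70 -110 0 [-0.1, -0.22, -0.43, 0.0, -1.36, -0.25]
90 90 35 None
90 90 -35 [-0.18, -0.57, -0.75, -0.14, -0.8, -2.9]
90 90 0 None
90 -90 35 [-0.18, -0.57, -0.75, -0.14, -0.8, 0.24]
90 -90 -35 [-0.08, 0.41, 0.11, 0.05, -1.88, 0.08]
90 -90 0 [-0.11, -0.09, -0.32, 0.0, -1.35, 0.11]
110 110 35 [0.03, 0.44, 0.1, 0.19, -1.82, -2.83]
110 110 -35 [-0.33, -0.27, -0.43, -0.46, -0.97, -2.28]
110 110 0 [-0.08, 0.01, -0.21, 0.0, -1.34, -2.71]
110 -70 35 [-0.33, -0.27, -0.43, -0.46, -0.97, 0.86]
110 -70 -35 [0.03, 0.44, 0.1, 0.19, -1.82, 0.31]
110 -70 0 [-0.08, 0.01, -0.21, 0.0, -1.34, 0.43]
view -180 [0.19, -0.25, -0.16, 0.0, -1.66, -1.76]
view -90 [0.19, -0.25, -0.16, 0.0, -1.66, -0.19]
view 0 [0.19, -0.25, -0.16, 0.0, -1.66, 1.39]
view 90 [0.19, -0.25, -0.16, 0.0, -1.66, 2.96]
```

```bash
python3 - <<'E'
from h import *
robot.movep([.48,-.24,.27],ori(-90)); robot.dwell(.2)
T=tcpT(); np.save('T1.npy',T); snap('wrist','w1.png'); print(T.round(4).tolist(),sensors.current_t())
E
```

```text
[[-0.0017, -1.0, -0.0002, 0.4797], [-1.0, 0.0017, -0.0, -0.2408], [0.0, 0.0002, -1.0, 0.2699], [0.0, 0.0, 0.0, 1.0]] 1.8333
```

View pics/w1.png

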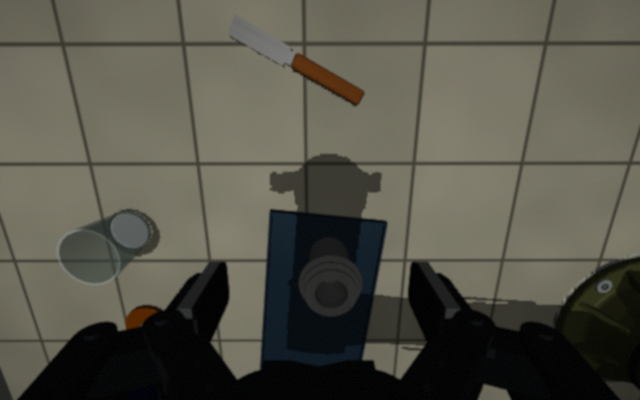

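The wrist view shows the spatula (handle (293,61)→(362,98), tip about (232,25)), the nest rim at (331,287) and the tray's near edge from (270,211) to (386,222).

```bash
python3 - <<'E'
from h import *
T=np.load('T1.npy'); im=cv2.imread('pics/w1.png'); hsv=cv2.cvtColor(im,cv2.COLOR_BGR2HSV)
m=cv2.inRange(hsv,(3,120,60),(20,255,255)); m[120:]=0
ys,xs=np.nonzero(m); P=np.array([onz('wrist',(x,y),.018,T)[:2] for x,y in zip(xs,ys)])
c,(w,h),a=cv2.minAreaRect((P*1000).astype(np.float32)); print('handle rect',c,w,h,a)
mean=P.mean(0); u=np.linalg.svd(P-mean)[2][0]; u*=np.sign(u[0]); t=(P-mean)@u
print('mean',mean.round(4),'head',np.degrees(np.arctan2(u[1],u[0])),'ext',t.min(),t.max())
tip=onz('wrist',(232,27),.011,T); tip2=onz('wrist',(240,17),.011,T); print(tip.round(3),tip2.round(3))
for z,px in ((.101,(331,286)),): print('nest',onz('wrist',px,z,T).round(4))
for uv in [(270,211),(386,222),(262,360),(363,360)]: print('tray',onz('wrist',uv,.012,T).round(4))
g=cv2.cvtColor(im,cv2.COLOR_BGR2GRAY); crop=cv2.resize(g[230:330,280:380],None,fx=6,fy=6,interpolation=cv2.INTER_CUBIC)
cv2.imwrite('pics/w1c.png',cv2.convertScaleAbs(crop,alpha=2))
E
```

```text
handle rect (467.7975769042969, -346.4931945800781) 17.637901306152344 88.59416961669922 61.70939636230469
mean [ 0.4681 -0.3476] head -28.180178025390596 ext -0.0450824893647438 0.043497017441713214
[ 0.575 -0.402  0.011] [ 0.566 -0.412  0.011]
nest [ 0.4646 -0.1249  0.101 ]
tray [ 0.5433 -0.1834  0.012 ]
tray [ 0.3871 -0.1672  0.012 ]
tray [0.5683 0.0661 0.012 ]
tray [0.4084 0.0665 0.012 ]
```

View pics/w1c.png

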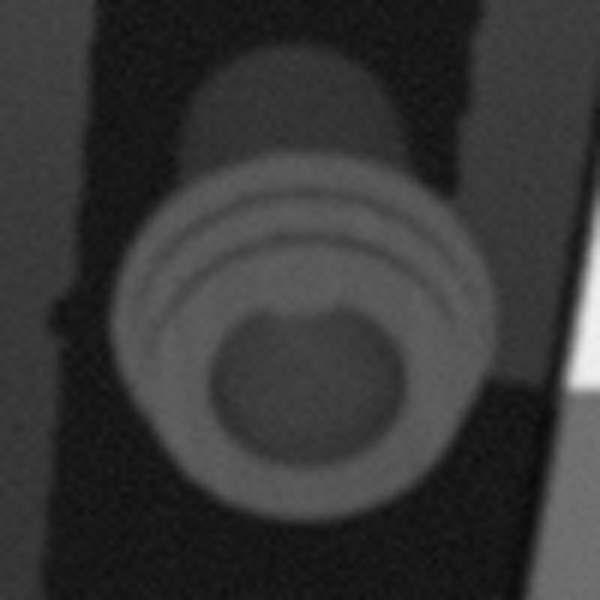

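```bash
python3 - <<'E'
from h import *
T=np.load('T1.npy'); n=onz('wrist',(331.2,293),.101,T); print('nest',n.round(4)); np.save('n.npy',n)
o=ori(151.5); p=[.4769,-.3523]
robot.movep([*p,.06],o); print(robot.move_l([*p,.0105],v=.06,stop_force=8)); print(sensors.current_eef_pos())
claw.grasp(110); print('gap',sensors.current_finger_gap(),sensors.current_finger_force())
robot.move_l([*p,.16])
th=84; d=np.array([np.cos(np.radians(th)),np.sin(np.radians(th))]); s=n[:2]-d*(.113+.065)
robot.movep([*s,.13],ori(th-180)); robot.move_l([*s,.094])
robot.dwell(.2);T=tcpT();np.save('T2.npy',T);im=snap('wrist');snap('side','s2.png');snap('scene','c2.png')
cv2.imwrite('pics/w2.png',cv2.convertScaleAbs(im[:,:,::-1],alpha=1.7)); print(sensors.current_t(),T[:3,3],sensors.current_contact_force())
E
```

```text
nest [ 0.4643 -0.1158  0.101 ]
False
[ 0.47722782 -0.35249774  0.01101977]
gap 0.01565014096599468 110.61354517936707
8.6 [ 0.44628344 -0.29308154  0.09534206] [-0.05305236  0.17659638 -0.58607226]
```

View pics/w2.png

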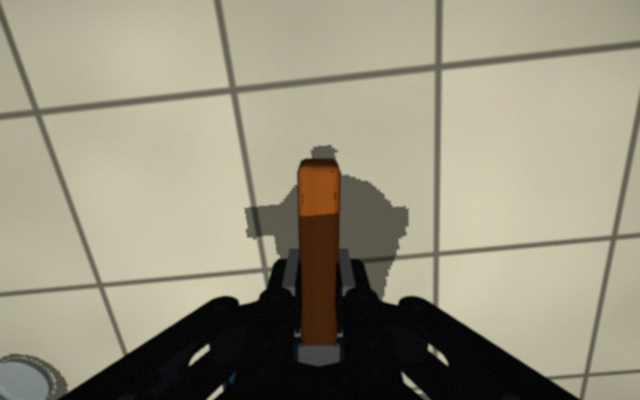

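The handle lies straight and centred between the pads (columns 300–340), and the gripper hides the blade tip. I'll check the tip and nest in the fixed cameras.

```bash
python3 - <<'E'
from h import *
n=np.load('n.npy')
out=[]
for c,f in(('side','s2.png'),('scene','c2.png')):
    u,v=proj(c,[n[0],n[1]-.04,.09]); u,v=int(u),int(v); print(c,u,v,'pred mouth',proj(c,n).round(1),'pred tip',proj(c,[.4643-.065*np.cos(np.radians(84)),n[1]-.065,.0953]).round(1))
    im=cv2.imread('pics/'+f)[v-25:v+25,u-25:u+25]; out.append(cv2.convertScaleAbs(cv2.resize(im,(400,400),interpolation=cv2.INTER_CUBIC),alpha=1.4))
cv2.imwrite('pics/x2.png',np.hstack(out))
E
```

```text
side 375 163 pred mouth [375.7 171.5] pred tip [378.2 155.8]
scene 249 200 pred mouth [260.7 189.7] pred tip [241.  202.9]
```

View pics/x2.png

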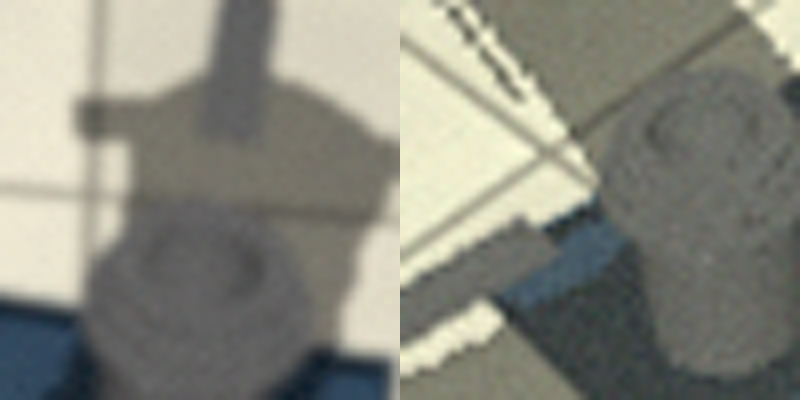

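```bash
cat >> h.py <<'E'
th=84; d3=np.array([np.cos(np.radians(th)),np.sin(np.radians(th)),0])
n=np.load('n.npy') if __import__('os').path.exists('n.npy') else None
def at(r,z,dx=.001): 
    "TCP with blade tip r before nest axis, height z"
    p=n-d3*(.113+r); p[2]=z; p[0]+=dx; return p
def tipr(): return (n-sensors.current_eef_pos())@d3-.113
E
python3 - <<'E'
from h import *
robot.move_l(at(.065,.12)); robot.move_l(at(.023,.12)); robot.dwell(.2)
print(sensors.current_eef_pos(),at(.023,.12))
print(robot.move_l(at(.023,.095),v=.012,stop_force=1.5),sensors.current_eef_pos(),sensors.current_contact_force())
robot.move_l(at(.023,.115)); robot.move_l(at(.055,.115)); robot.dwell(.2); print(sensors.current_eef_pos(),at(.055,.115),sensors.current_t())
E
```

```text
[ 0.45086061 -0.25139168  0.11969129] [ 0.45105469 -0.25102941  0.12      ]
True [ 0.45099737 -0.25106788  0.10111033] [ 0.09497693 -0.3965122   3.39398645]
[ 0.44772554 -0.2824016   0.1147623 ] [ 0.44770978 -0.28285411  0.115     ] 11.8
```

```bash
python3 - <<'E'
from h import *
z=.0932
robot.move_l(at(.055,z)); 
print(robot.move_l(at(.019,z),v=.015,stop_force=1.5),tipr(),sensors.current_eef_pos(),sensors.current_contact_force(),sensors.current_t())
E
```

```text
True 0.023847547095323593 [ 0.45072838 -0.25195243  0.09285759] [ 0.23070849 -2.17521337 -0.34713968] 13.925
```

```bash
cat >> h.py <<'E'
def prise(zc,r0,deg=36,rise=.0042):
    N=6
    for k in range(1,N+1):
        a=deg*k/N; rz=rise*np.sin(np.radians(a))/np.sin(np.radians(deg))
        robot.move_l(at(r0,zc+rz),ori(th-180,-a),v=.003)
        print(round(a),sensors.current_contact_force().round(1) if hasattr(sensors.current_contact_force(),'round') else sensors.current_contact_force(), np.round(sensors.current_moment(),2))
    robot.dwell(.2); print(sensors.current_eef_pos(),sensors.current_t())
E
python3 - <<'E'
from h import *
prise(.0932,.0245)
snap('side','s3.png');snap('scene','c3.png')
E
```

```text
6 [-0.2 -0.7 -1.4] [-0.21 -0.35  0.01]
12 [-1.   0.1 -0.4] [-0.16 -0.33  0.14]
18 [-0.9  1.  -1.9] [-0.02 -0.66  0.06]
24 [-0.6  0.  -1.2] [-0.15 -1.11  0.03]
30 [-0.6 -1.4  0.1] [-0.24 -1.35  0.13]
36 [ 0.3 -0.1  0.7] [-0.42 -1.94  0.14]
[ 0.45104441 -0.25258935  0.09790081] 16.8917
```

```bash
cat > crop.py <<'E'
from h import *; import sys
out=[]
for c,f in(('side',sys.argv[1]),('scene',sys.argv[2])):
    u,v=map(int,proj(c,[n[0],n[1]-.02,.07]))
    im=cv2.imread('pics/'+f)[v-25:v+25,u-25:u+25]; out.append(cv2.convertScaleAbs(cv2.resize(im,(400,400),interpolation=cv2.INTER_CUBIC),alpha=1.8))
cv2.imwrite('pics/'+sys.argv[3],np.hstack(out))
E
python3 crop.py s3.png c3.png x3.png
```

```text
(no output)
```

View pics/x3.png

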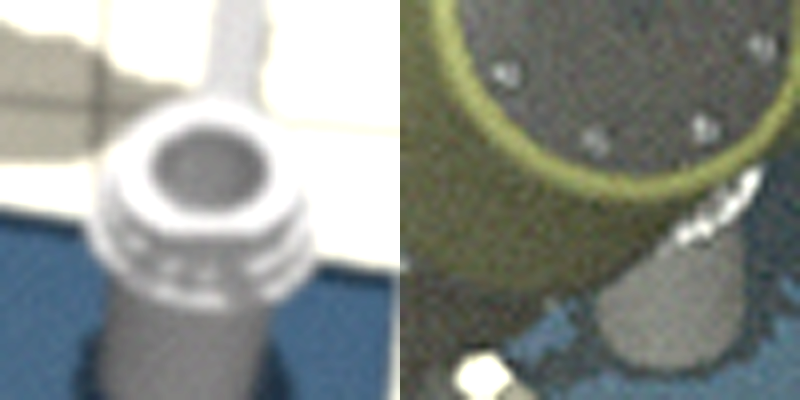

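```bash
python3 - <<'E'
from h import *
robot.move_l(at(.0245,.0932),ori(th-180,0),v=.006)
robot.move_l(at(.045,.0932)); robot.move_l(at(.045,.0995)); robot.dwell(.2); print(tipr())
print(robot.move_l(at(.0255,.0995),v=.02,stop_force=1.5),tipr(),sensors.current_contact_force(),sensors.current_t())
E
```

```text
0.04467537616234028
False 0.025459371372594145 [-1.21025393  0.05095056 -0.72845139] 19.7
```

The small one is freed, because the blade went in where its rim used to be. Next is the lower gap.

```bash
python3 - <<'E'
from h import *
robot.move_l(at(.055,.0995)); z=.0832; robot.move_l(at(.055,z)); robot.dwell(.15)
h=robot.move_l(at(.023,z),v=.015,stop_force=1.5); r=tipr(); print(h,r,sensors.current_contact_force())
if h and .026<r<.0305:
    prise(z,r+.0007)
    robot.move_l(at(r+.0007,z),ori(th-180,0),v=.006); robot.move_l(at(.05,z)); robot.move_l(at(.05,.0895)); robot.dwell(.2)
    print('test',robot.move_l(at(r+.002,.0895),v=.02,stop_force=1.5),tipr(),sensors.current_t())
E
```

```text
True 0.02770524224655406 [ 0.98753477 -2.32917045  0.12890103]
6 [ 0.   0.2 -2.2] [-0.1  -0.3   0.06]
12 [-1.4  0.6 -1.7] [-0.15 -0.44  0.14]
18 [-0.6 -0.9 -1.7] [-0.17 -0.76  0.12]
24 [-1.4 -0.3 -1.4] [-0.21 -1.11  0.08]
30 [-1.9  0.6  0.2] [-0.24 -1.24  0.25]
36 [-1.1 -0.9  0.8] [-0.14 -1.4   0.18]
[ 0.45057052 -0.25642258  0.08791533] 25.0583
test False 0.02966966790177901 27.8167
```

```bash
python3 - <<'E'
from h import *
robot.move_l(at(.075,.0895)); robot.move_l(at(.085,.14))
p=[.4769,-.3523]
robot.movep([*p,.05],ori(151.5)); robot.dwell(.1)
print(robot.move_l([*p,.0105],v=.04,stop_force=3),sensors.current_eef_pos())
claw.open_gripper(); robot.move_l([*p,.09])
q=n-d3*.09; robot.movep([q[0],q[1],.22],ori(-96)); robot.dwell(.2)
T=tcpT(); np.save('T4.npy',T); im=snap('wrist'); cv2.imwrite('pics/w4.png',im[:,:,::-1])
c=vision.calibration('wrist'); M=T@np.array(c['mount'])
q=np.linalg.inv(M)@np.append(n,1);uv=np.array(c['intrinsics'])@q[:3];uv=uv[:2]/uv[2];print(uv)
u,v=map(int,uv); cr=im[v-60:v+40,u-60:u+60,::-1]; print(u-60,v-60)
cv2.imwrite('pics/w4c.png',cv2.convertScaleAbs(cv2.resize(cr,None,fx=5,fy=5,interpolation=cv2.INTER_CUBIC),alpha=1.8)); print(sensors.current_t())
E
```

```text
True [ 0.47657792 -0.35215574  0.01103006]
[317.23145391 292.02858534]
257 232
34.55
```

View pics/w4c.png

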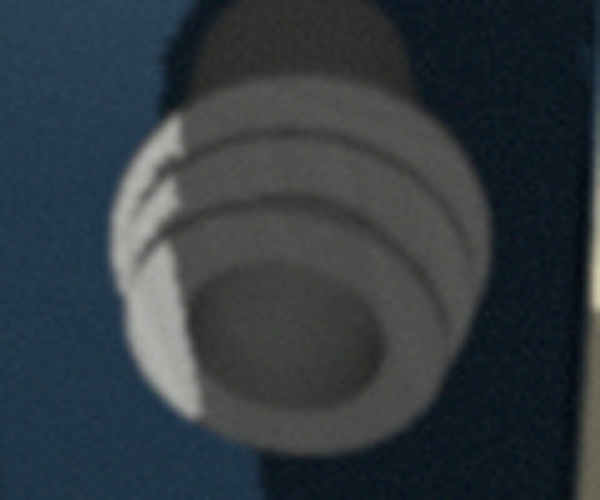

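The crop shows both upper crucibles cocked, the small one's mouth centre at (288,335) in the crop, i.e. (314.6,299) in the full picture. The side nearest the blade is raised.

```bash
python3 - <<'E'
from h import *
T=np.load('T4.npy'); c=onz('wrist',(314.6,299),.109,T); print('small centre',c.round(4))
o=ori(-112); robot.movep([c[0],c[1],.15],o); robot.dwell(.1)
print(robot.move_l([c[0],c[1],.104],v=.06,stop_force=4),sensors.current_eef_pos())
f0=np.array(sensors.current_contact_force())
claw.grasp(40); print('gap',sensors.current_finger_gap(),'F',np.array(sensors.current_contact_force())-f0)
robot.move_l([c[0],c[1],.125],v=.04); robot.move_l([c[0],c[1],.19],v=.1); robot.dwell(.2)
print('lift F',np.array(sensors.current_contact_force())-f0,'gap',sensors.current_finger_gap())
a=snap('side','s5.png');snap('scene','c5.png'); p=np.array(sensors.current_eef_pos())
u,v=map(int,proj('side',p)); A=a[v-20:v+60,u-40:u+40,::-1]
cv2.imwrite('pics/x5.png',cv2.convertScaleAbs(cv2.resize(A,(560,560),interpolation=cv2.INTER_CUBIC),alpha=1.8)); print(sensors.current_t())
E
```

```text
small centre [ 0.4669 -0.1139  0.109 ]
False [ 0.46715105 -0.11394124  0.10443318]
gap 0.056743052267597786 F [ 1.15506023 -1.98822241  2.17411588]
lift F [ 0.14518308  0.9209526  -2.13869545] gap 0.05679280278190932
38.2583
```

View pics/x5.png

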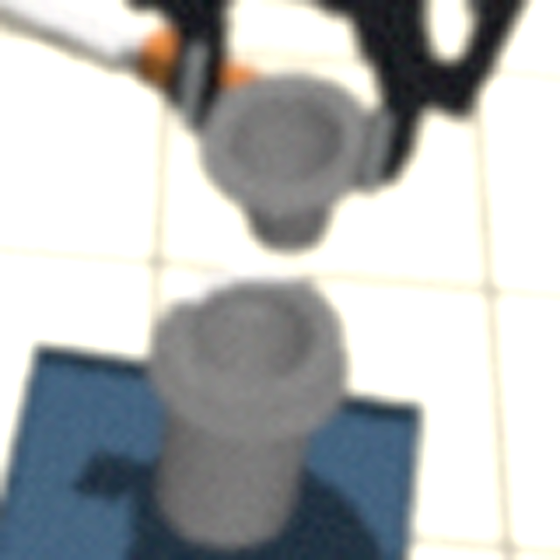

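The small one is lifted clear, held with its mouth leaning about 14° toward +y. The middle one stays cocked in the large one. I'll level the small one in flight and set it down.

```bash
cat >> h.py <<'E'
yd=np.array([.103,.9947])
def lev(phi,a):
    h=np.radians(phi+90)
    return (R.from_rotvec(np.radians(a)*np.array([np.cos(h),np.sin(h),0]))*R.from_quat(ori(phi))).as_quat()
def setdown(xy,phi,a,zapp,zmin):
    o=lev(phi,a); robot.movep([*xy,zapp+.06],o); robot.move_l([*xy,zapp],o,v=.1); robot.dwell(.15)
    f0=np.array(sensors.current_contact_force())
    print('touch',robot.move_l([*xy,zmin],o,v=.015,stop_force=3),np.round(sensors.current_eef_pos(),4),np.array(sensors.current_contact_force())-f0)
    claw.open_gripper(); robot.move_l([*xy,zapp+.07],o,v=.12)
E
python3 - <<'E'
from h import *
xy=n[:2]+.228*yd
setdown(xy,-112,13,.056,.036)
q=n-d3*.09; robot.movep([q[0],q[1],.22],ori(-96)); robot.dwell(.2)
T=tcpT(); np.save('T6.npy',T); im=snap('wrist'); snap('side','s6.png')
a=cv2.imread('pics/s6.png'); u,v=map(int,proj('side',[*xy,.03])); A=a[v-35:v+35,u-35:u+35]
B=im[232:332,257:377,::-1]
cv2.imwrite('pics/x6.png',cv2.convertScaleAbs(np.hstack([cv2.resize(B,(480,400),interpolation=cv2.INTER_CUBIC),cv2.resize(A,(320,400),interpolation=cv2.INTER_CUBIC)]),alpha=1.8)); print(sensors.current_t())
E
```

```text
touch True [0.4878 0.1111 0.0474] [-0.4706031   0.40211624  4.39064522]
43.575
```

View pics/x6.png

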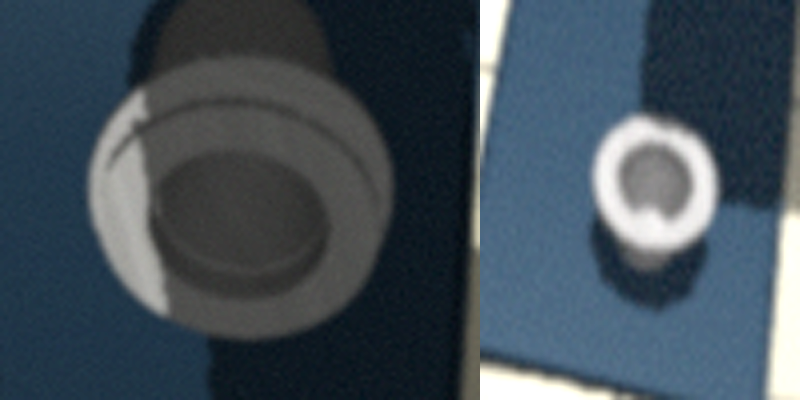

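The small one stands upright at the +y end (side-view crop). The middle one's mouth centre is at (317,288) in the wrist picture. Now I'll pick that one.

```bash
python3 - <<'E'
from h import *
T=np.load('T6.npy'); c=onz('wrist',(317,288),.095,T); print('middle centre',c.round(4))
o=ori(-112); robot.movep([c[0],c[1],.14],o); robot.dwell(.1)
h=robot.move_l([c[0],c[1],.0905],v=.06,stop_force=4); print(h,sensors.current_eef_pos())
if h: raise SystemExit
f0=np.array(sensors.current_contact_force())
claw.grasp(50); print('gap',sensors.current_finger_gap())
robot.move_l([c[0],c[1],.112],v=.04); robot.move_l([c[0],c[1],.17],v=.1); robot.dwell(.2)
print('lift F',np.array(sensors.current_contact_force())-f0,'gap',sensors.current_finger_gap(),sensors.current_t())
snap('side','s7.png')
xy=n[:2]+.116*yd
setdown(xy,-112,6.5,.072,.048)
robot.movep([.40,-.20,.25],ori(-96)); robot.dwell(.2)
a=snap('side'); u,v=map(int,proj('side',[*xy,.03])); A=a[v-80:v+80,u-80:u+80,::-1]
cv2.imwrite('pics/x8.png',cv2.convertScaleAbs(cv2.resize(A,(560,560),interpolation=cv2.INTER_CUBIC),alpha=1.4)); print(sensors.current_t())
E
```

```text
middle centre [ 0.4646 -0.1152  0.095 ]
False [ 0.46490002 -0.11524699  0.09097208]
gap 0.06429827192156287
lift F [-0.96597257  0.96801079 -3.72806499] gap 0.06416515435209497 47.1583
touch True [ 4.762e-01 -3.000e-04  6.330e-02] [-0.91278548 -0.02986478  7.18097751]
51.7917
```

View pics/x8.png

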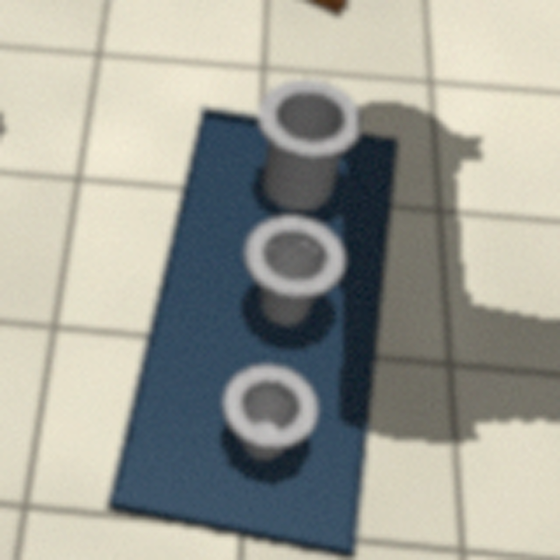

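All three crucibles stand upright in a row along the tray in order of size, and the spatula lies on the bench. I'm handing the job in.

```bash
python3 -c "
from h import *
print(robot.close_job())"
```

```text
the job is handed in; nothing more can be done
None
```

The job is handed in at about 52 s of the 72 s allowed: the last camera picture shows all three crucibles upright in a row by size along the tray, and the spatula was laid back on the bench (its handle is visible there); no verdict on the judging came back.

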